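# Empty the stopper cup into its box and shut the lid

## Robot

A 7-joint arm with a two-finger parallel gripper is mounted at the origin on the work surface. World frame = base frame: x ahead of the robot, y to its left, z up, the work surface at z = 0. Lengths are in m, angles in rad, forces in N, time in s.
With the tool pointing down it reaches from about 0.4 to 0.85 m from the base axis. Payload 4.5 kg.
Tool frame: the origin (TCP) lies midway between the tips of the shut fingers; the grasp point (between the pads) lies 19 mm behind it; z points along the fingers, y is the line along which they close (so a half turn about z gives the same grasp; the last joint's range is limited). The gripper opens to 88 mm and grips with 3 to 60 N. Pads are 18 mm wide; open, the fingers measure 123 mm over their backs; the gripper's body (75 mm by 187 mm) begins 45 mm behind the grasp point.
Start: joints at [-1.124, 0.689, -0.195, 1.565, 0.157, 0.902, -0.215], TCP at [0.251, 0.573, 0.239] pointing down, gripper open.
Joint ranges: [-3.01, 3.01], [-0.46, 2.08], [-1.47, 1.51], [0.13, 2.56], [-1, 4.14], [0.04, 2.09], [-2.66, 2.66]. Speed limits (rad/s): [2.57, 2.57, 3.14, 3.14, 3.14, 3.14, 3.14].

## Interface

Orientations are given as a unit quaternion [x, y, z, w].
In Python, from plant import sensors, eyes, finish_job gives the robot as it stands.
- The arm moves only by the tool send_rows, never from a script. Its argument "rows" is text: rows parted by semicolons, each of 4 numbers parted by spaces: the shift along the tool's x, y, z normalised to -1 to 1, where 1 is 30 cm, then the turn about the tool's z normalised to -1 to 1, where 1 is 2 pi rad. A call has 1 to 10 rows; each row is the pose to reach, as a shift and turn from the pose commanded when the call began, along the tool's axes at that moment, turning the shorter way round; what a row does not reach only later rows make up. A row lasts 1/12 s, in which the tool goes at most 41.7 mm and 7.16 degrees, less where a joint would pass 70% of its speed; a pose out of reach is approached as far as the arm can. A call with a number of a shift or a turn outside -1 to 1 is refused whole. A call with a gripper value outside its range is refused whole. "jaw" is the closure, from -1 (fully open) to 1 (shut), set as the call begins (left out, the last holds). The fingers move at their own pace and stop on an object; "force" is the grip in N (left out, the last holds). Time passes only in rows, so rows that repeat a pose let the fingers close. It gives the time, the measured TCP pose, the force, the opening and the grip force at its end, in the units of the state.
- sensors.get_state(): the state, without advancing time (a new reading comes with each control period).
- eyes.snapshot(name): name is "side" or "top" or "wrist"; returns (picture, depth): 384x512x3 uint8, red, green, blue; 384x512 float32, m along the optical axis (not along the pixel's ray), 0 where there is no reading.
- eyes.calibration(name): a dict with "fov_y" (degrees; the focal length in pixels is half the picture's height over the tangent of half this angle, whatever the lens; pixels are square), "cx", "cy" (the principal point, pixels), "dist_coeffs" ([k1, k2, p1, p2, k3] as OpenCV has them; the pictures are not rectified), "world_from_camera" (4x4, takes a point from camera to world coordinates). Camera axes: x right, y down, z forward; pixel columns grow to the right and rows downward; lengths in m; the calibration is good to about 2 mm. A picture is of the moment at which its call begins: read the wrist's pose just before it. calibration takes no time and is no camera call; for the wrist camera it gives the pose at the moment of the call.
- finish_job(): hands the job in; it is judged then, once.
The state is a dict: "clock": time; "q": joint angles; "qd": joint speeds; "joint_torque": joint torques, N m; "tool_pos": TCP position; "eef_rot": TCP orientation; "contact_force": force on the tool from outside, world axes, zero at the start; "moment": the same for the moment, N m; "opening": opening from 0.0 (shut) to 1.0 (fully open); "finger_force": force on a finger pad.
Only numpy, scipy, OpenCV 4.12 (cv2) and the standard library are available. Lean on these libraries where they do the work, as an engineer would, in place of code of your own. Each camera call takes 0.05 s, during which the arm holds its last target. There are 200 camera calls.

## Task

Pour all six red tube stoppers from the white cup into the open blue-and-white box, then stand the empty cup upright, wholly on the round green mat, and after that fold the box's blue lid fully shut. Leave the tube rack, the black jar and the mug where they stand.

Things in the scene. Friction and masses are not known exactly. Their poses are not given: they have to be found in the camera images.
- cup: Open white plastic cup, loose, upright at the start, about 60 g (mass varies) plus the stoppers: 85 mm tall, outer diameter 50 mm at the foot widening evenly to 68 mm at the rim, wall 3 mm, floor 4 mm thick. Stiff: a firm grip of 60 N does not harm it, and a loose grip lets it swing between the fingers as it is tipped. Origin: centre of its underside; z points up out of the mouth.
- cup_rim (a point): Centre of the cup's mouth, 85 mm above its underside along the cup's z.
- box: Open-topped box, fixed to the table, white with a blue band: 120 mm (its x) by 160 mm (its y) outside, 75 mm tall, walls and floor 5 mm. Origin: centre of its underside. The lid is hinged along its +x rim, which is the side farthest to the robot's right (towards world -y, within about 0.3 rad).
- box_mouth (a point): Centre of the box's open mouth, level with the rim, 75 mm above the table. Axes as the box.
- lid (a joint): Angle of the blue lid flap in rad: 0 is shut (lying flat on the rim), 1.57 stands straight up, starts leaning a little outward at 1.65 to 1.85, end stop 1.9. The hinge is stiff and stays where it is left; about 0.6 N at the free edge moves it, so it has to be pushed the whole way down.
- lid_hinge (a point): Middle of the hinge line, 0.5 mm above the box's +x rim, 76 mm above the table; turns with the lid: its y lies along the hinge, its -x points from the hinge to the lid's free edge, its z out of the lid's outer (top when shut) face.
- lid_tip (a point): Middle of the lid's free edge, end of a small white tab, 134 mm from the hinge line. The blue flap is 122 mm long, 160 mm wide and 6 mm thick; the hinge line lies in its inner face; the white tab is 50 mm wide and continues the flap by 12 mm. Shut, it overhangs the box's -x side by 14 mm.
- mat: Round flat green mat, fixed to the table, 120 mm in diameter, 3 mm thick. Origin: centre of its underside, on the table.
- cap0: One of six identical loose red stoppers, short cylinders 18 mm in diameter and 16 mm tall, about 12 g, of slick plastic (friction about 0.25, so they slide out once the cup is tipped well past level); at the start all six are inside the cup, standing on its floor in two layers of three (they fill it to about 37 mm above the table). Origin: centre of one end face, z along the axis.
- cap1: One of six identical loose red stoppers, short cylinders 18 mm in diameter and 16 mm tall, about 12 g, of slick plastic (friction about 0.25, so they slide out once the cup is tipped well past level); at the start all six are inside the cup, standing on its floor in two layers of three (they fill it to about 37 mm above the table). Origin: centre of one end face, z along the axis.
- cap2: One of six identical loose red stoppers, short cylinders 18 mm in diameter and 16 mm tall, about 12 g, of slick plastic (friction about 0.25, so they slide out once the cup is tipped well past level); at the start all six are inside the cup, standing on its floor in two layers of three (they fill it to about 37 mm above the table). Origin: centre of one end face, z along the axis.
- cap3: One of six identical loose red stoppers, short cylinders 18 mm in diameter and 16 mm tall, about 12 g, of slick plastic (friction about 0.25, so they slide out once the cup is tipped well past level); at the start all six are inside the cup, standing on its floor in two layers of three (they fill it to about 37 mm above the table). Origin: centre of one end face, z along the axis.
- cap4: One of six identical loose red stoppers, short cylinders 18 mm in diameter and 16 mm tall, about 12 g, of slick plastic (friction about 0.25, so they slide out once the cup is tipped well past level); at the start all six are inside the cup, standing on its floor in two layers of three (they fill it to about 37 mm above the table). Origin: centre of one end face, z along the axis.
- cap5: One of six identical loose red stoppers, short cylinders 18 mm in diameter and 16 mm tall, about 12 g, of slick plastic (friction about 0.25, so they slide out once the cup is tipped well past level); at the start all six are inside the cup, standing on its floor in two layers of three (they fill it to about 37 mm above the table). Origin: centre of one end face, z along the axis.
- rack: White foam tube rack, loose, 100 mm (its x) by 200 mm (its y), foam 35 mm tall, with red-capped tubes standing up to 98 mm above the table. Leave alone. Origin: centre of its underside.
- jar: Closed black test-strip jar with a paper label, loose, 50 mm in diameter, 114 mm tall. Leave alone. Origin: centre of its underside.
- mug: White ceramic mug, loose, 76 mm in diameter, 80 mm tall, handle to its +y reaching 75 mm from its axis. Leave alone. Origin: centre of its underside.
Not all that is in view belongs to the job. What is shaped like the cup but orange or yellow is not meant.

How it is judged:
By the outcome, as a careful person would: the job done as asked, in the order asked, and still so for the second after the job is handed in, with the robot touching nothing.
It also fails if it takes over 72 s, if anything falls off the work surface, if the arm or the gripper's body presses on something with over 40 N, if the wrist force passes 120 N, or if a joint passes its speed limit or range.

## Working session

There is one attempt and no reset: what is moved stays moved. The work goes in short steps, Python scripts to look and compute and a tool call to move; the robot and the scene stay as the last step left them, time stands still between calls to the robot, and variables do not carry over. Pictures are saved under pics/ and viewed, at most 10 in all, crops included, and the job is handed in when it is done.

Besides the shell and the picture viewer there is one more tool, called after "Request:" as name(argument=value, ...), one argument or row to a line, values as JSON. send_rows: Moves the arm, as the interface text tells. Scaled input: -1 to 1 covers 30 cm each way for a shift and 2 pi rad each way for a turn. Its arguments: {"type":"object","properties":{"rows":{"type":"string"},"jaw":{"type":"number"},"force":{"type":"number"}},"required":["rows"]}

```bash
mkdir -p pics
python3 - <<'E'
from plant import sensors, eyes
import cv2,numpy as np
s=sensors.get_state(); print({k:np.round(v,3).tolist() for k,v in s.items()})
ims=[]
for n in ("top","side"):
    p,d=eyes.snapshot(n); c=eyes.calibration(n); np.savez(n+".npz",p=p,d=d)
    print(n,c["fov_y"],c["cx"],c["cy"],c["dist_coeffs"],np.round(c["world_from_camera"],3).tolist(),(d>0).mean())
    cv2.imwrite(f"pics/{n}0.png",cv2.cvtColor(p,cv2.COLOR_RGB2BGR))
E
```

```text
{'clock': 0.0, 'q': [-1.124, 0.69, -0.195, 1.566, 0.157, 0.903, -0.215], 'qd': [-0.001, 0.001, 0.001, -0.001, -0.001, -0.0, 0.001], 'joint_torque': [-0.0, -52.757, -1.267, -15.343, -0.053, 0.007, 0.0], 'tool_pos': [0.251, 0.572, 0.238], 'eef_rot': [0.205, 0.979, -0.001, -0.0], 'contact_force': [0.09, 0.495, 0.248], 'moment': [0.022, -0.019, 0.067], 'finger_force': 0.0, 'opening': 1.003}
top 47.20546311690721 258.16319878130923 192.1513358555098 [0.05033526 0.         0.         0.         0.        ] [[-0.007, -0.986, 0.165, 0.358], [-1.0, 0.008, 0.005, -0.041], [-0.007, -0.164, -0.986, 1.139], [0.0, 0.0, 0.0, 1.0]] 0.9960581461588541
side 43.26308524965777 251.2342367569924 195.12603972511187 [-0.2075615  0.         0.         0.         0.       ] [[0.743, -0.404, 0.533, -0.069], [-0.669, -0.446, 0.594, -0.722], [-0.002, -0.798, -0.602, 0.802], [0.0, 0.0, 0.0, 1.0]] 0.9958241780598959
```

View pics/top0.png

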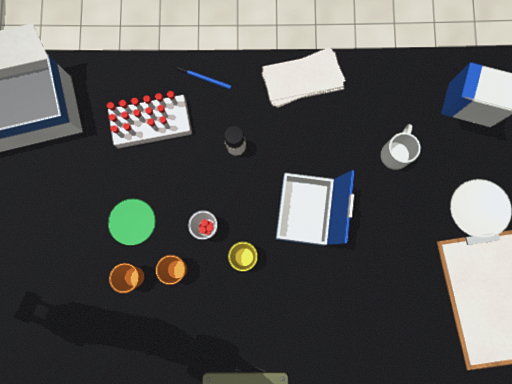

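View pics/side0.png

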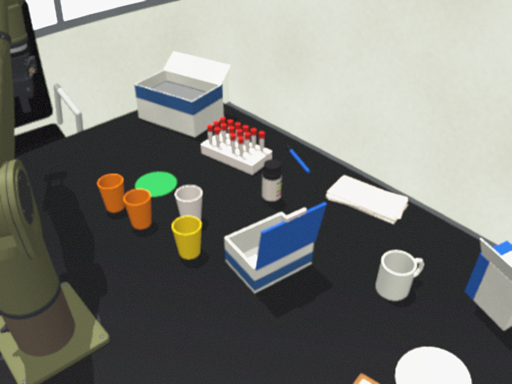

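The top view shows the cup at (203,225), mat at (132,222), box mouth at about (305,208) with its lid at about (342,208), and the yellow cup at (243,256). The oranges are at (124,277) and (171,269), and the jar is at (235,140). The side view agrees, with the lid standing up.

```bash
cat > h.py <<'E'
import numpy as np,cv2
from plant import sensors, eyes
from scipy.spatial.transform import Rotation as R
def K(c): 
    f=192/np.tan(np.radians(c["fov_y"])/2); return np.array([[f,0,c["cx"]],[0,f,c["cy"]],[0,0,1]])
def cloud(d,c):
    v,u=np.mgrid[:384,:512]; uv=np.stack([u,v],-1).reshape(-1,1,2).astype(np.float64)
    n=cv2.undistortPoints(uv,K(c),np.array(c["dist_coeffs"])).reshape(384,512,2)
    P=np.dstack([n*d[...,None],d]); T=np.array(c["world_from_camera"])
    return P@T[:3,:3].T+T[:3,3]
def go(w,yaw=0,s=None):
    "world target of TCP -> shift in tool axes /0.3, turn/2pi"
    s=s or sensors.get_state(); r=R.from_quat(s["eef_rot"])
    return np.round(r.inv().apply(np.array(w)-s["tool_pos"])/.3,4),round(yaw/2/np.pi,4)
E
python3 - <<'E'
from h import *
c=eyes.calibration("top"); z=np.load("top.npz"); P=cloud(z["d"],c); hsv=cv2.cvtColor(z["p"],cv2.COLOR_RGB2HSV)
H,S,V=cv2.split(hsv)
def circ(m): 
    (x,y),r=cv2.minEnclosingCircle(P[m][:,:2].astype(np.float32)); return np.round([x,y,r],4)
g=(H>50)&(H<80)&(S>120)&(V>80); print("mat",circ(g),np.median(P[g][:,2]))
Z=P[...,2]
roi=np.zeros(Z.shape,bool); roi[205:248,185:222]=1
m=roi&(Z>.078)&(Z<.092); print("cup rim",circ(m),m.sum(),np.percentile(Z[roi],99))
for n,(a,b,e,f),(lo,hi) in [("yellow",(238,275,225,262),(.075,.095)),("or1",(250,288,152,192),(.075,.095)),("or2",(258,298,105,146),(.075,.095)),("jar",(122,160,220,250),(.1,.12)),("mug",(120,172,378,425),(.07,.09))]:
    r=np.zeros(Z.shape,bool); r[a:b,e:f]=1; m=r&(Z>lo)&(Z<hi); print(n,circ(m),m.sum(),Z[r].max())
r=np.zeros(Z.shape,bool); r[165:250,270:360]=1
blue=(H>105)&(H<125)&(S>130)
m=r&(Z>.066)&(Z<.08)&(V>120)&(S<80); q=P[m][:,:2].astype(np.float32); print("box rim",m.sum(),cv2.minAreaRect(q*1000),cv2.boxPoints(cv2.minAreaRect(q*1000)).round(0).tolist())
l=r&blue&(Z>.1); q=P[l]; ce=q.mean(0); n=np.linalg.svd(q-ce,full_matrices=False)[2][2]; print("lid",l.sum(),ce,n,q.max(0),q.min(0))
E
```

```text
mat [0.4222 0.1573 0.2084] 0.0031651313209744014
cup rim [0.455  0.0985 0.0338] 133 0.08774876770605741
yellow [0.3798 0.0028 0.0337] 144 1.1388622257775607
or1 [0.3504 0.1753 0.0338] 153 1.1388622257775607
or2 [0.3333 0.2811 0.0338] 171 1.1388622257775607
jar [0.6698 0.0233 0.0228] 275 1.1388622257775607
mug [ 0.6528 -0.3983  0.0464] 254 1.1388622257775607
box rim 524 ((494.61114501953125, -149.60400390625), (120.1205825805664, 160.35475158691406), 82.0594482421875) [[407.0, -198.0], [566.0, -220.0], [582.0, -101.0], [423.0, -79.0]]
lid 1106 [ 0.48178698 -0.22127474  0.15923867] [ 0.15407342  0.98234965 -0.1060686 ] [ 0.56378687 -0.04069186  1.13886223] [ 0.35764893 -0.24352048  0.10015456]
```

Request:
send_rows(
  rows="-0.63 -0.59 0 0.206;-0.63 -0.59 0 0.206;-0.63 -0.59 0 0.206;-0.63 -0.59 0 0.206;-0.63 -0.59 0 0.206;-0.63 -0.59 0 0.206;-0.63 -0.59 0 0.206;-0.63 -0.59 0 0.206;-0.63 -0.59 0 0.206;-0.63 -0.59 0 0.206",
  jaw=-1,
  force=30,
)

```text
clock: 0.93
tool_pos: [0.3529, 0.334, 0.2386]
eef_rot: [0.741, 0.671, -0.0, -0.0]
contact_force: [-0.5, 1.1, -0.5]
opening: 1.003
finger_force: 0.0
```

Run:
```python
from h import *
c=eyes.calibration("top"); z=np.load("top.npz"); P=cloud(z["d"],c)
H,S,V=cv2.split(cv2.cvtColor(z["p"],cv2.COLOR_RGB2HSV)); g=(H>50)&(H<80)&(S>120)&(V>80)
print("mat",np.median(P[g],0))
s=sensors.get_state(); r=R.from_quat(s["eef_rot"]); print(s["tool_pos"],r.as_matrix().round(3).tolist(),s["q"])
y=np.degrees(np.arctan2(*r.as_matrix()[1::-1,1])); print("yaw err deg tool", y+7.94, go([.455,.0985,.15]))
```

```text
mat [0.47190998 0.29342373 0.00316513]
[0.35290745 0.33401857 0.23861964] [[0.099, 0.995, -0.0], [0.995, -0.099, -0.0], [-0.0, -0.0, -1.0]] [-0.94695064  0.51464029  0.14506067  1.98515374 -0.11810162  0.65009099
 -0.82543371]
yaw err deg tool 2.257949952110666 (array([-0.7474,  0.4165,  0.2954]), 0.0)
```

Request:
send_rows(
  rows="-0.747 0.416 0.3 0.006;-0.747 0.416 0.3 0.006;-0.747 0.416 0.3 0.006;-0.747 0.416 0.3 0.006;-0.747 0.416 0.3 0.006;-0.747 0.416 0.3 0.006;-0.747 0.416 0.3 0.006;-0.747 0.416 0.3 0.006;-0.747 0.416 0.3 0.006;-0.747 0.416 0.3 0.006",
)

```text
clock: 1.77
tool_pos: [0.4562, 0.1011, 0.1487]
eef_rot: [0.751, 0.66, 0.0, -0.0]
contact_force: [-0.2, -0.6, -0.2]
opening: 1.001
finger_force: 0.0
```

Run:
```python
from h import *
s=sensors.get_state(); m=R.from_quat(s["eef_rot"]).as_matrix(); print(s["tool_pos"],s["qd"])
print("yaw err deg tool", np.degrees(np.arctan2(m[1,1],m[0,1]))+7.94, go([.455,.0985,.036]))
p,d=eyes.snapshot("wrist"); c=eyes.calibration("wrist"); P=cloud(d,c)
cv2.imwrite("pics/w0.png",cv2.cvtColor(p,cv2.COLOR_RGB2BGR))
m=(P[...,2]>.079)&(P[...,2]<.091)&(np.hypot(P[...,0]-.455,P[...,1]-.0985)<.05); print(m.sum(),cv2.minEnclosingCircle(P[m][:,:2].astype(np.float32)))
```

```text
[0.45621086 0.10105019 0.14874584] [-0.02650103 -0.01000795 -0.00938296 -0.00027231  0.00059436  0.00037562
  0.00113953]
yaw err deg tool 0.5774481108110594 (array([-0.0093, -0.0027,  0.3758]), 0.0)
1247 ((0.45513415336608887, 0.09875393658876419), 0.034017398953437805)
```

View pics/w0.png

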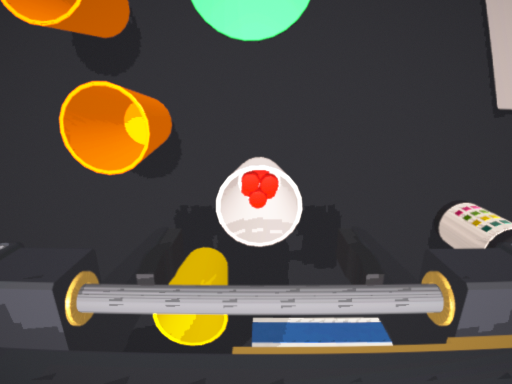

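The wrist view shows the cup, centred at about (259,205), between the open fingers with a clear way down. The measured position agrees with the top view.

Request:
send_rows(
  rows="-0.004 0 0.15 0.001;-0.004 0 0.25 0.001;-0.004 0 0.33 0.001;-0.004 0 0.376 0.001;-0.004 0 0.376 0.001;-0.004 0 0.376 0.001;-0.004 0 0.376 0.001",
)

```text
clock: 2.4
tool_pos: [0.4567, 0.0999, 0.0369]
eef_rot: [0.753, 0.658, 0.001, 0.0]
contact_force: [0.1, -0.2, 0.2]
opening: 1.001
finger_force: 0.0
```

Request:
send_rows(
  rows="0 0 0 0;0 0 0 0;0 0 0 0;0 0 0 0;0 0 0 0;0 0 0 0;0 0 0 0;0 0 0 0",
  jaw=1,
  force=30,
)

```text
clock: 3.07
tool_pos: [0.4565, 0.0989, 0.0366]
eef_rot: [0.754, 0.657, 0.0, 0.0]
contact_force: [-2.3, 0.3, 7.7]
opening: 0.743
finger_force: 29.5
```

Request:
send_rows(
  rows="0 0 0 0;0 0 0 0;0 0 0 0;0 0 0.032 0;0 0 0.032 0;0 0 0.032 0",
  jaw=-0.8,
)

```text
clock: 3.57
tool_pos: [0.456, 0.0987, 0.0256]
eef_rot: [0.754, 0.657, -0.001, -0.0]
contact_force: [-0.4, 0.2, 0.0]
opening: 0.901
finger_force: 0.0
```

Request:
send_rows(
  rows="0 0 0 0;0 0 0 0;0 0 0 0;0 0 0 0;0 0 0 0;0 0 0 0;0 0 0 0",
  jaw=1,
  force=30,
)

```text
clock: 4.15
tool_pos: [0.4563, 0.0988, 0.0263]
eef_rot: [0.753, 0.657, -0.0, -0.0]
contact_force: [-0.3, -0.7, -0.7]
opening: 0.721
finger_force: 29.9
```

Request:
send_rows(
  rows="0 0 0 0;0 0 0 0;0 0 0 0;0 0 -0.1 0;0 0 -0.168 0;0 0 -0.168 0;0 0 -0.168 0;0 0 -0.168 0",
  jaw=-0.8,
)

```text
clock: 4.82
tool_pos: [0.4564, 0.0989, 0.0765]
eef_rot: [0.753, 0.658, 0.0, -0.0]
contact_force: [0.6, -0.3, -0.6]
opening: 0.898
finger_force: 0.0
```

Request:
send_rows(
  rows="0 0 0 0;0 0 0 0;0 0 0 0;0 0 0 0;0 0 0 0;0 0 0 0",
  jaw=1,
  force=25,
)

```text
clock: 5.32
tool_pos: [0.4563, 0.0987, 0.0765]
eef_rot: [0.754, 0.657, -0.0, -0.0]
contact_force: [-0.4, 0.0, -2.5]
opening: 0.756
finger_force: 25.0
```

Request:
send_rows(
  rows="0 0 -0.05 0;0 0 -0.15 0;0 0 -0.25 0;0 0 -0.3 0;0 0 -0.3 0;0 0 -0.3 0",
)

```text
clock: 5.82
tool_pos: [0.4567, 0.0989, 0.1671]
eef_rot: [0.753, 0.657, 0.001, 0.0]
contact_force: [-1.0, -0.2, -1.5]
opening: 0.756
finger_force: 25.0
```

```bash
cat >> h.py <<'E'
bx=np.array([-.138,-.990,0]); O=np.array([.5025,-.090,0])  # box x; middle of -x outer wall
def uv(u,z): return O+bx*u/1000+[0,0,z/1000]
E
python3 - <<'E'
from h import *
s=sensors.get_state(); m=R.from_quat(s["eef_rot"]).as_matrix(); print(s["tool_pos"],s["opening"],s["qd"].round(3))
print("yaw err", np.degrees(np.arctan2(m[1,1],m[0,1]))+7.94)
print(go(uv(-60,160)),go(uv(-35,129)))
p,d=eyes.snapshot("side"); cv2.imwrite("pics/s1.png",cv2.resize(cv2.cvtColor(p,cv2.COLOR_RGB2BGR)[120:300,80:340],None,fx=2.5,fy=2.5))
E
```

```text
[0.45667933 0.09890155 0.16705863] 0.7560718799948721 [ 0.003  0.038 -0.007  0.019 -0.    -0.007  0.   ]
yaw err 0.15343548429567555
(array([-0.4033,  0.2371,  0.0236]), 0.0) (array([-0.4867,  0.2368,  0.1268]), 0.0)
```

View pics/s1.png

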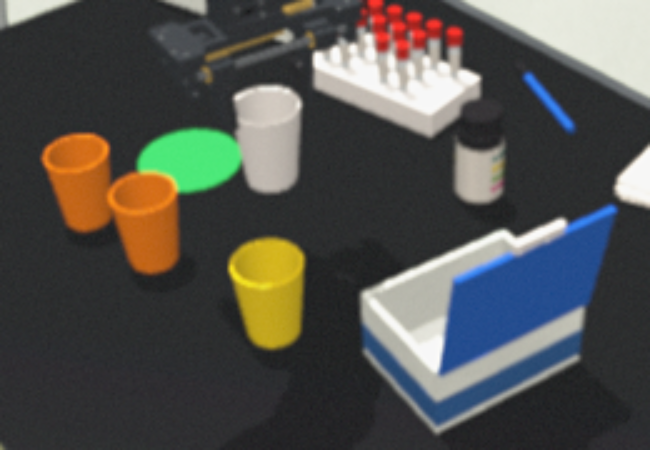

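The cup is lifted clean, upright, at crop (270,140), with the oranges and yellow cup undisturbed.

Request:
send_rows(
  rows="-0.403 0.237 0.02 0;-0.403 0.237 0.02 0;-0.403 0.237 0.02 0;-0.403 0.237 0.02 0;-0.403 0.237 0.02 0;-0.403 0.237 0.02 0;-0.403 0.237 0.08 0;-0.42 0.237 0.13 0;-0.42 0.237 0.13 0;-0.42 0.237 0.13 0",
)

```text
clock: 6.7
tool_pos: [0.5082, -0.034, 0.1267]
eef_rot: [0.753, 0.658, -0.001, -0.002]
contact_force: [-0.1, -0.3, -0.6]
opening: 0.758
finger_force: 25.0
```

Run:
```python
from h import *
s=sensors.get_state(); m=R.from_quat(s["eef_rot"]).as_matrix(); print(s["tool_pos"],s["opening"],s["qd"].round(3))
print("yaw err", np.degrees(np.arctan2(m[1,1],m[0,1]))+7.94)
for u,z in [(-28,126),(6,132),(37,120),(50,109),(59,94.6),(68,84),(70,73),(70,67)]: print(u,z,go(uv(u,z))[0])
```

```text
[ 0.50822581 -0.03401263  0.12670224] 0.7582007677805358 [-0.    -0.029  0.002 -0.021  0.     0.002 -0.   ]
yaw err 0.27493828493804084
-28 126 [-0.0942  0.0064  0.0023]
6 132 [-0.2075  0.0058 -0.0178]
37 120 [-0.3108  0.0055  0.0222]
50 109 [-0.3541  0.0054  0.0588]
59 94.6 [-0.3841  0.0055  0.1068]
68 84 [-0.4141  0.0055  0.1421]
70 73 [-0.4208  0.0056  0.1788]
70 67 [-0.4208  0.0056  0.1988]
```

Now tip by pushing against the rim, step by step.

Request:
send_rows(
  rows="-0.05 0.006 0 0;-0.094 0.006 0 0;-0.13 0.006 -0.008 0;-0.165 0.006 -0.014 0;-0.19 0.006 -0.018 0;-0.207 0.006 -0.018 0;-0.207 0.006 -0.018 0",
)

```text
clock: 7.28
tool_pos: [0.5034, -0.0984, 0.1336]
eef_rot: [0.754, 0.657, 0.0, 0.001]
contact_force: [2.0, 1.2, 2.8]
opening: 0.755
finger_force: 25.0
```

Run:
```python
from h import *
p,d=eyes.snapshot("side"); cv2.imwrite("pics/s2.png",cv2.resize(cv2.cvtColor(p,cv2.COLOR_RGB2BGR)[100:300,120:360],None,fx=3,fy=3))
for u,z in [(6,132),(70,67)]: print(u,z,go(uv(u,z))[0])
```

```text
6 132 [ 0.0048 -0.0067  0.005 ]
70 67 [-0.2086 -0.0074  0.2216]
```

View pics/s2.png

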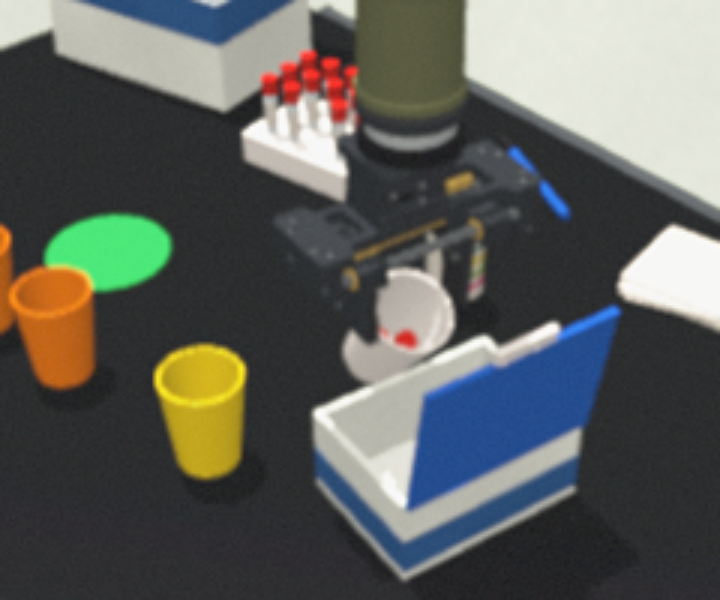

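The cup is tilting about 40° toward the box on the rim (mouth at crop (415,320)) with the stoppers inside. I'll carry on.

Request:
send_rows(
  rows="-0.035 -0.007 0.01 0;-0.07 -0.007 0.028 0;-0.1 -0.007 0.045 0;-0.122 -0.007 0.062 0;-0.142 -0.007 0.082 0;-0.158 -0.007 0.106 0;-0.172 -0.007 0.13 0;-0.188 -0.007 0.148 0;-0.204 -0.007 0.165 0;-0.206 -0.007 0.175 0",
)

```text
clock: 8.17
tool_pos: [0.4911, -0.1599, 0.0796]
eef_rot: [0.754, 0.657, -0.001, -0.001]
contact_force: [0.3, -2.5, 1.1]
opening: 0.746
finger_force: 24.9
```

Run:
```python
from h import *
p,d=eyes.snapshot("side"); a=cv2.cvtColor(p,cv2.COLOR_RGB2BGR)[120:300,180:350]
p,d=eyes.snapshot("top"); b=cv2.cvtColor(p,cv2.COLOR_RGB2BGR)[120:300,220:390]
cv2.imwrite("pics/s3.png",cv2.resize(np.hstack([a,b]),None,fx=2.3,fy=2.3))
for u,z in [(70,67)]: print(u,z,go(uv(u,z))[0])
```

```text
70 67 [0.0019 0.0053 0.0429]
```

View pics/s3.png

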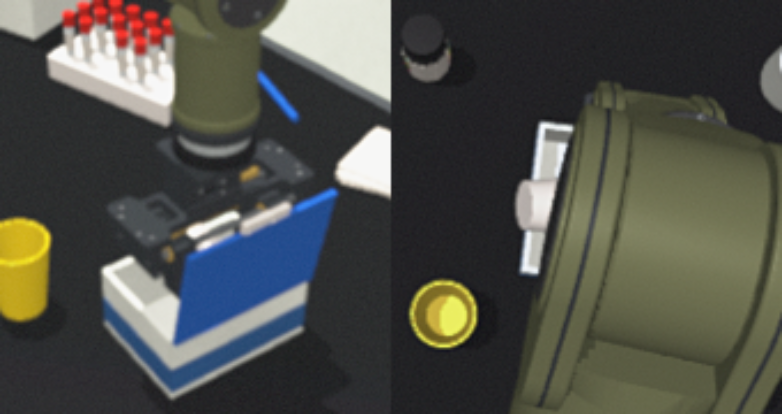

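The cup now lies across the rim, roughly level or past it, with its foot over the -x wall at right-panel (528,205). I'll lower it further and let it pour.

Request:
send_rows(
  rows="0 0.005 0.01 0;0 0.005 0.02 0;0 0.005 0.03 0;0 0.005 0.04 0;0 0.005 0.04 0;0 0.005 0.045 0;0 0.005 0.045 0;0 0.005 0.045 0;0 0.005 0.045 0;0 0.005 0.045 0",
)

```text
clock: 9.1
tool_pos: [0.4942, -0.1587, 0.0672]
eef_rot: [0.754, 0.657, 0.0, 0.0]
contact_force: [-1.6, -4.2, 0.9]
opening: 0.738
finger_force: 25.0
```

Run:
```python
from h import *
s=sensors.get_state(); print(s["tool_pos"],s["contact_force"],go(uv(70,62))[0])
p,d=eyes.snapshot("wrist"); c=eyes.calibration("wrist"); cv2.imwrite("pics/w2.png",cv2.cvtColor(p,cv2.COLOR_RGB2BGR))
P=cloud(d,c); H,S,V=cv2.split(cv2.cvtColor(p,cv2.COLOR_RGB2HSV)); m=((H<8)|(H>172))&(S>150)&(V>80)
n,l,st,ce=cv2.connectedComponentsWithStats(m.astype(np.uint8))
for i in range(1,n): 
    if st[i,4]>15: print(st[i],np.median(P[l==i],0).round(3))
p,d=eyes.snapshot("side");T=eyes.calibration("side");P=cloud(d,T)
H,S,V=cv2.split(cv2.cvtColor(p,cv2.COLOR_RGB2HSV)); m=(S<60)&(V>130)
Q=P[m]; ru=(Q-[.5025,-.09,0])@bx; k=(ru>-.06)&(ru<.02)&(Q[:,2]>.085)&(Q[:,0]>.45)&(Q[:,0]<.55); print(k.sum()); 
if k.sum(): print("cup foot u,z",ru[k].min(),Q[k][ru[k].argmin()],Q[k][:,2].max())
```

```text
[ 0.4942226  -0.15870609  0.06720804] [-1.58269015 -4.21040658  0.86750055] [-0.0026 -0.0043  0.0174]
[337 226  20  16 126] [ 0.56  -0.185  0.017]
0
```

View pics/w2.png

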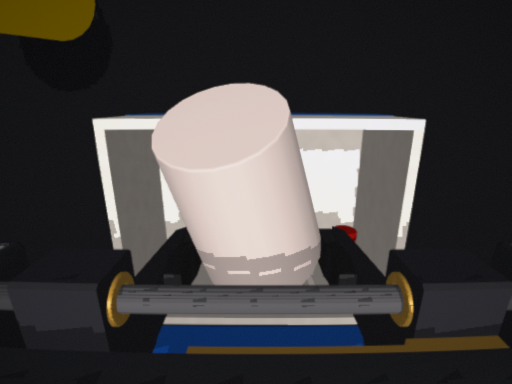

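The wrist view shows the cup mouth-down with its foot disc at (228,130), yawed a little between the pads, and one stopper visible in the box at (345,233). I'll measure the tilt and dwell.

Request:
send_rows(
  rows="0 0 0.01 0;0 0 0.017 0;0 0 0.017 0;0 0 0.017 0;0 0 0.017 0;0 0 0.017 0",
)

```text
clock: 9.7
tool_pos: [0.4942, -0.1585, 0.062]
eef_rot: [0.753, 0.657, 0.0, -0.0]
contact_force: [-1.1, -4.2, 0.6]
opening: 0.739
finger_force: 25.0
```

```bash
cat > w.py <<'E'
from h import *
s=sensors.get_state(); print(s["tool_pos"].round(4),s["contact_force"].round(1),s["opening"])
p,d=eyes.snapshot("wrist"); c=eyes.calibration("wrist"); P=cloud(d,c)
H,S,V=cv2.split(cv2.cvtColor(p,cv2.COLOR_RGB2HSV)); m=((H<8)|(H>172))&(S>150)&(V>80)
n,l,st,ce=cv2.connectedComponentsWithStats(m.astype(np.uint8))
for i in range(1,n): 
    if st[i,4]>15: print(st[i],np.median(P[l==i],0).round(3))
# normal map of upper points -> foot disc
U=(P-O)@bx; W=(P-O)@np.array([.99,-.138,0])
q=np.zeros(d.shape,bool); q[105:150,190:275]=1
q&=(P[...,2]>.09)&(abs(W)<.06)
Q=P[q]; 
rng=np.random.default_rng(0); best=(0,)
for _ in range(300):
    a,b,e=Q[rng.choice(len(Q),3,False)]; n=np.cross(b-a,e-a); L=np.linalg.norm(n)
    if L<1e-6: continue
    n/=L; k=abs((Q-a)@n)<.0015
    if k.sum()>best[0]: best=(k.sum(),k)
D=Q[best[1]]; ce=D.mean(0); n=np.linalg.svd(D-ce,full_matrices=False)[2][2]; n*=np.sign(n[2])
print(len(Q),best[0],"foot u,z",(ce-O)@bx,ce[2],"normal u,y,z",n@bx,n@[.99,-.138,0],n[2],"tilt",np.degrees(np.arctan2(-n@bx,-n[2]))%360)
E
python3 w.py
```

```text
[ 0.4942 -0.1585  0.062 ] [-1.1 -4.2  0.6] 0.7389240796051282
[343 229  16  16 109] [ 0.56  -0.185  0.017]
3825 3802 foot u,z 0.0010899928835327835 0.11025733484065381 normal u,y,z -0.7929002544207807 -0.18029816232119245 0.5815799933028237 tilt 126.25946711538165
```

Request:
send_rows(
  rows="0 0 0 0;0 0 0 0;0 0 -0.04 0;0 0 -0.08 0;0 0 -0.12 0;0 0 -0.16 0;0 0 -0.18 0;0 0 -0.18 0",
  force=50,
)

```text
clock: 10.42
tool_pos: [0.4951, -0.1576, 0.1169]
eef_rot: [0.753, 0.658, 0.001, 0.0]
contact_force: [-0.0, -0.4, -0.4]
opening: 0.734
finger_force: 49.6
```

```bash
python3 w.py
python3 - <<'E'
from h import *
p,d=eyes.snapshot("wrist"); a=cv2.resize(cv2.cvtColor(p,cv2.COLOR_RGB2BGR),(400,300))
p,d=eyes.snapshot("side"); b=cv2.resize(cv2.cvtColor(p,cv2.COLOR_RGB2BGR)[120:300,160:400],(400,300))
cv2.imwrite("pics/m4.png",np.hstack([a,b]))
E
```

```text
[ 0.4951 -0.1576  0.1169] [-0.  -0.4 -0.4] 0.7339466265271731
[318 206  20  21 345] [ 0.554 -0.19   0.019]
3825 3806 foot u,z 0.0002849691426543111 0.16430582747741668 normal u,y,z -0.8236993189526624 -0.178651231034893 0.5375821322742514 tilt 123.13022060728224
```

View pics/m4.png

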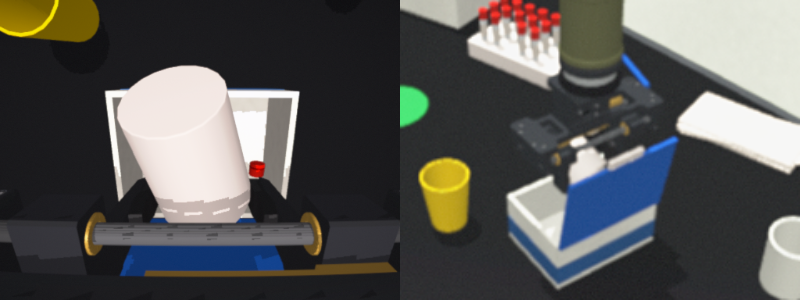

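The firm grip keeps the cup tipped at 123° above the box, with one stopper seen at (257,169). I'll raise it further over the box so the inside can be counted.

Request:
send_rows(
  rows="0 0 0.04 0;0 0 -0.04 0;0 0 0.04 0;0 0 -0.06 0;0 0 -0.2 0;0 0 -0.33 0;0 0 -0.45 0;0.1 0 -0.45 0;0.15 0 -0.45 0;0.15 0 -0.45 0",
)

```text
clock: 11.4
tool_pos: [0.5009, -0.1096, 0.2509]
eef_rot: [0.752, 0.66, 0.001, -0.001]
contact_force: [-0.1, 0.8, -1.5]
opening: 0.733
finger_force: 49.6
```

```bash
python3 w.py|head -8
python3 - <<'E'
from h import *
p,d=eyes.snapshot("wrist"); a=cv2.resize(cv2.cvtColor(p,cv2.COLOR_RGB2BGR),(400,300))
p,d=eyes.snapshot("side"); b=cv2.resize(cv2.cvtColor(p,cv2.COLOR_RGB2BGR)[80:260,160:400],(400,300))
cv2.imwrite("pics/m5.png",np.hstack([a,b]))
E
```

```text
[ 0.5009 -0.1096  0.2509] [-0.1  0.8 -1.5] 0.7331439172518307
3825 3815 foot u,z -0.04577388287894568 0.2985477851459107 normal u,y,z -0.8236861883724597 -0.18045845859471818 0.5369978115953312 tilt 123.10212540552249
```

View pics/m5.png

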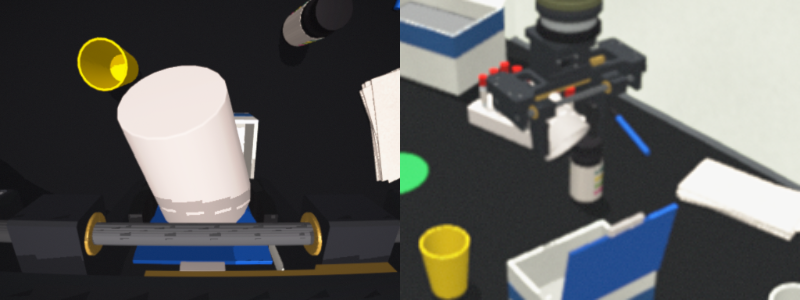

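The lifted view shows the cup still tipped and the jar and yellow cup undisturbed. The cup hides the inside of the box, so I'll go to the mat and count the stoppers from the top camera once the view is free.

Request:
send_rows(
  rows="0.9 0 0 0;0.9 0 0 0;0.9 0 0 0;0.9 0 0 0;0.9 0 0 0;0.9 0 0 0;0.9 0 0 0;0.9 0 0 0;0.9 0 0 0",
)

```text
clock: 12.3
tool_pos: [0.5367, 0.1533, 0.25]
eef_rot: [0.753, 0.658, -0.001, -0.0]
contact_force: [-0.4, -0.6, -0.6]
opening: 0.734
finger_force: 49.6
```

Run:
```python
from h import *
s=sensors.get_state(); print(s["tool_pos"],go([.472,.285,.10])[0],go([.472,.285,.045])[0])
c=eyes.calibration("top");p,d=eyes.snapshot("top"); P=cloud(d,c)
cv2.imwrite("pics/t5.png",cv2.resize(cv2.cvtColor(p,cv2.COLOR_RGB2BGR)[160:255,260:365],None,fx=5,fy=5,interpolation=cv2.INTER_CUBIC))
H,S,V=cv2.split(cv2.cvtColor(p,cv2.COLOR_RGB2HSV)); m=((H<8)|(H>172))&(S>120)&(V>70); m[:160]=0
n,l,st,ce=cv2.connectedComponentsWithStats(m.astype(np.uint8))
for i in range(1,n): 
    if st[i,4]>5 : print(st[i],np.median(P[l==i],0).round(3))
```

```text
[0.53672529 0.15332428 0.25002621] [ 0.4066 -0.2722  0.4999] [ 0.4069 -0.2719  0.6832]
[316 185   6   6  35] [ 0.554 -0.189  0.022]
[316 199  10  13  70] [ 0.512 -0.193  0.022]
[309 209   7   7  32] [ 0.491 -0.172  0.022]
[309 220  14   9  68] [ 0.461 -0.18   0.022]
```

View pics/t5.png

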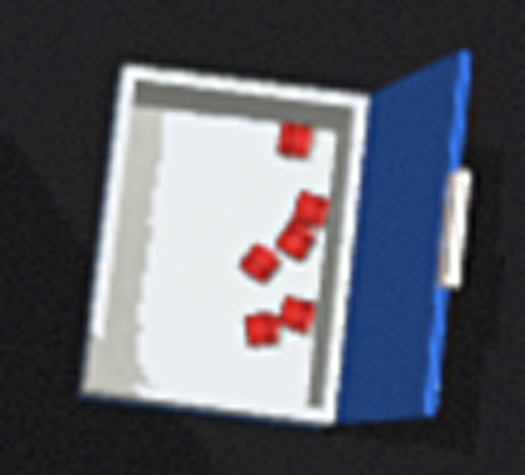

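All six stoppers are in the box, at crop (295,140), (311,209), (295,242), (259,262), (297,313) and (262,328). Next I'll bring the cup low over the mat and loosen the grip so it swings.

Request:
send_rows(
  rows="0.407 -0.272 0.1 0;0.407 -0.272 0.2 0;0.407 -0.272 0.35 0;0.407 -0.272 0.45 0;0.407 -0.272 0.5 0;0.407 -0.272 0.56 0;0.407 -0.272 0.6 0;0.407 -0.272 0.6 0;0.407 -0.272 0.6 0",
)

```text
clock: 13.1
tool_pos: [0.474, 0.283, 0.0715]
eef_rot: [0.755, 0.656, -0.0, 0.001]
contact_force: [0.2, -0.6, -0.9]
opening: 0.735
finger_force: 49.6
```

Request:
send_rows(
  rows="0 0 0 0;0 0 0 0;0 0 0 0;0 0 0 0;0 0 0 0;0 0 0 0",
  force=8,
)

```text
clock: 13.6
tool_pos: [0.4727, 0.2856, 0.0715]
eef_rot: [0.754, 0.657, 0.0, 0.0]
contact_force: [-0.9, 1.0, -0.7]
opening: 0.743
finger_force: 8.0
```

```bash
sed -i 's/q\[105:150,190:275\]=1/q[60:240,150:330]=1/; s/&(abs(W)<.06)//; s/P\[...,2\]>.09/P[...,2]>.03/' w.py; python3 w.py
```

```text
[0.4727 0.2856 0.0715] [-0.9  1.  -0.7] 0.7431025665852343
13358 5845 foot u,z -0.40983642216306454 0.07424473620577544 normal u,y,z -0.7087919078401421 0.04403680886289982 0.70373483544062 tilt 134.79487279188476
```

```bash
cat > x.py <<'E'
from h import *
s=sensors.get_state(); t=s["tool_pos"]; print(t.round(4),s["contact_force"].round(1),s["opening"])
yy=np.array([.99,-.138,0])
for n in ("wrist","side"):
    p,d=eyes.snapshot(n); P=cloud(d,eyes.calibration(n)); H,S,V=cv2.split(cv2.cvtColor(p,cv2.COLOR_RGB2HSV))
    m=(S<50)&(V>110)&(np.linalg.norm(P[...,:2]-t[:2],axis=2)<.11)&(P[...,2]>.006)&(P[...,2]<t[2]+.1)&(abs((P-t)@yy)<.036)
    m=cv2.erode(m.astype(np.uint8),np.ones((3,3)))>0
    Q=(P-t)[m]; a=np.c_[Q@bx,Q[:,2]]*1000
    if len(a)>20: print(n,len(a),"hull u,z rel TCP mm",cv2.approxPolyDP(cv2.convexHull(a.astype(np.float32)),4,True).reshape(-1,2).round(0).tolist())
E
python3 x.py
```

```text
[0.4727 0.2856 0.0714] [ 0.4 -1.1 -0.4] 0.7452919147979471
wrist 15993 hull u,z rel TCP mm [[-69.0, -38.0], [14.0, -30.0], [23.0, -23.0], [-23.0, 82.0], [-76.0, -29.0]]
side 395 hull u,z rel TCP mm [[20.0, -13.0], [-3.0, 22.0], [-18.0, 24.0], [-74.0, -32.0], [-74.0, -41.0], [-51.0, -62.0], [-3.0, -37.0]]
```

The loose grip let it swing to about 52°, with the foot near the mat. I'll raise the tool with an even looser grip so it hangs.

Request:
send_rows(
  rows="0 0 -0.02 0;0 0 -0.04 0;0 0 -0.06 0;0 0 -0.07 0;0 0 -0.07 0;0 0 -0.07 0;0 0 -0.07 0;0 0 -0.07 0",
  force=4,
)

```text
clock: 14.42
tool_pos: [0.4723, 0.2854, 0.0918]
eef_rot: [0.753, 0.657, -0.0, -0.0]
contact_force: [0.2, -0.2, -0.7]
opening: 0.742
finger_force: 4.0
```

```bash
python3 x.py
```

```text
[0.4723 0.2854 0.0918] [ 0.2 -0.2 -0.7] 0.7424815858440652
wrist 17302 hull u,z rel TCP mm [[-59.0, -52.0], [8.0, -41.0], [30.0, -17.0], [-23.0, 82.0], [-65.0, -49.0]]
side 458 hull u,z rel TCP mm [[32.0, -7.0], [-17.0, 23.0], [-27.0, 16.0], [-65.0, -51.0], [-49.0, -61.0], [-15.0, -66.0], [34.0, -13.0]]
```

Request:
send_rows(
  rows="0 0 -0.02 0;0 0 0 0;0 0 -0.025 0;0 0 0 0;0 0 -0.025 0;0 0 0 0;0 0 -0.025 0;0 0 0 0;0 0 -0.02 0;0 0 -0.01 0",
  force=3,
)

```text
clock: 15.35
tool_pos: [0.473, 0.2858, 0.0958]
eef_rot: [0.754, 0.657, 0.001, 0.0]
contact_force: [0.4, 0.6, 0.1]
opening: 0.744
finger_force: 3.0
```

```bash
python3 x.py
```

```text
[0.473  0.2858 0.0958] [0.4 0.6 0.1] 0.7439226821911389
wrist 17185 hull u,z rel TCP mm [[-51.0, -62.0], [6.0, -55.0], [34.0, -12.0], [-21.0, 81.0], [-27.0, 79.0]]
side 509 hull u,z rel TCP mm [[38.0, -5.0], [-19.0, 18.0], [-35.0, -4.0], [-49.0, -57.0], [-6.0, -74.0], [13.0, -53.0]]
```

Request:
send_rows(
  rows="-0.03 0 0 0;0 0 -0.02 0;-0.03 0 0 0;0 0 -0.025 0;-0.03 0 0 0;0 0 -0.025 0;-0.03 0 0 0;0 0 -0.02 0;0 0 0 0;0 0 0 0",
)

```text
clock: 16.28
tool_pos: [0.4722, 0.2853, 0.0943]
eef_rot: [0.753, 0.658, -0.0, -0.0]
contact_force: [-0.8, -0.3, -0.7]
opening: 0.744
finger_force: 3.0
```

```bash
python3 x.py
```

```text
[0.4722 0.2853 0.0943] [-0.8 -0.3 -0.7] 0.7441566475074302
wrist 15215 hull u,z rel TCP mm [[18.0, -80.0], [35.0, -10.0], [-25.0, 83.0], [-29.0, 5.0], [-25.0, -72.0]]
side 570 hull u,z rel TCP mm [[-24.0, 6.0], [-30.0, -3.0], [-26.0, -28.0], [7.0, -67.0], [18.0, -74.0], [28.0, -72.0], [42.0, 3.0], [18.0, 9.0]]
```

The cup is now hanging nearly upright, so I'll set it down.

Request:
send_rows(
  rows="0.02 0 0.015 0;0.02 0 0.025 0;0.02 0 0.035 0;0.02 0 0.042 0;0.02 0 0.048 0;0.02 0 0.052 0;0.02 0 0.055 0;0.02 0 0.055 0",
)

```text
clock: 17.05
tool_pos: [0.4734, 0.2915, 0.0785]
eef_rot: [0.754, 0.657, 0.0, -0.0]
contact_force: [-0.6, 0.3, 3.7]
opening: 0.747
finger_force: 3.0
```

```bash
python3 x.py
```

```text
[0.4734 0.2915 0.0785] [-0.6  0.3  3.7] 0.7474860035279197
wrist 15457 hull u,z rel TCP mm [[22.0, -72.0], [33.0, -7.0], [-25.0, 83.0], [-31.0, 12.0], [-26.0, -64.0]]
side 529 hull u,z rel TCP mm [[-25.0, 12.0], [-30.0, -11.0], [-27.0, -27.0], [22.0, -67.0], [30.0, -58.0], [41.0, 8.0], [19.0, 15.0]]
```

It has contacted the mat (3.7 N) and the rim is level. I'll release and rise.

Request:
send_rows(
  rows="0 0 0 0;0 0 0 0;0 0 0 0;0 0 0 0;0 0 -0.05 0;0 0 -0.2 0;0 0 -0.35 0;0 0 -0.5 0;0 0 -0.5 0;0 0 -0.5 0",
  jaw=-1,
)

```text
clock: 17.98
tool_pos: [0.4754, 0.2925, 0.232]
eef_rot: [0.754, 0.657, 0.004, 0.0]
contact_force: [-0.5, -0.2, -0.5]
opening: 0.999
finger_force: 0.0
```

Run:
```python
from h import *
s=sensors.get_state(); print(s["tool_pos"])
p,d=eyes.snapshot("wrist"); P=cloud(d,eyes.calibration("wrist"))
for lo,hi in [(.078,.1),(.083,.092)]:
    m=(P[...,2]>lo)&(P[...,2]<hi)&(np.hypot(P[...,0]-.472,P[...,1]-.29)<.06); 
    print(m.sum(),cv2.minEnclosingCircle(P[m][:,:2].astype(np.float32)),np.percentile(P[m][:,2],[2,50,98]))
# lid angle now
c=eyes.calibration("top");p,d=eyes.snapshot("top"); P=cloud(d,c); H,S,V=cv2.split(cv2.cvtColor(p,cv2.COLOR_RGB2HSV))
m=(H>105)&(H<125)&(S>130)&(P[...,2]>.09)&(P[...,2]<.25); m[:165]=0;m[250:]=0;m[:,:270]=0;m[:,362:]=0
Q=P[m]; a=np.c_[(Q-O)@bx,Q[:,2]]; print(len(a),np.degrees(np.arctan2(np.polyfit(a[:,1],a[:,0],1)[0],1)),a[:,1].max(), a[a[:,1].argmax()])
print(go(uv(170,260))[0],s["q"].round(2))
```

```text
[0.47536948 0.29250425 0.23195053]
723 ((0.46296364068984985, 0.2918320596218109), 0.033884644508361816) [0.078367   0.08402136 0.08565976]
524 ((0.4629135727882385, 0.2918100953102112), 0.03389192745089531) [0.08308296 0.08437343 0.08575092]
1189 10.24466246911147 0.20008668802651708 [0.14091977 0.20008669]
[-1.8117  0.2685 -0.1062] [-0.65  0.6   0.02  1.79 -0.02  0.74 -0.75]
```

The cup stands upright at (0.463, 0.292), well inside the mat. The lid leans 10° outward. I'll shut the fingers and go over behind the lid.

Request:
send_rows(
  rows="-0.05 0 -0.1 0;-0.2 0.134 -0.1 0;-0.93 0.134 -0.1 0;-0.93 0.134 -0.1 0;-0.93 0.134 -0.1 0;-0.93 0.134 -0.1 0;-0.93 0.134 -0.1 0;-0.93 0.134 -0.1 0;-0.93 0.134 -0.1 0;-0.93 0.134 -0.1 0",
  jaw=1,
  force=20,
)

```text
clock: 18.92
tool_pos: [0.474, 0.0079, 0.2566]
eef_rot: [0.755, 0.656, -0.002, -0.001]
contact_force: [0.4, 0.8, -0.2]
opening: 0.268
finger_force: 0.0
```

Request:
send_rows(
  rows="-0.93 0.134 0 0;-0.93 0.134 0 0;-0.93 0.134 0 0;-0.93 0.134 0 0;-0.93 0.134 0 0;-0.93 0.134 0 0;-0.93 0.134 0 0;-0.93 0.134 0 0;-0.93 0.134 0 0",
)

```text
clock: 19.67
tool_pos: [0.4774, -0.2722, 0.2568]
eef_rot: [0.754, 0.657, -0.0, -0.001]
contact_force: [-0.7, 1.8, 0.3]
opening: 0.003
finger_force: 0.0
```

Run:
```python
from h import *
s=sensors.get_state(); m=R.from_quat(s["eef_rot"]).as_matrix(); t=s["tool_pos"]; print(t,(t-O)@bx,s["opening"],s["q"].round(2))
print("yaw err", np.degrees(np.arctan2(m[1,1],m[0,1]))+7.94)
for u,z in [(185,260),(185,165),(145,166),(90,157),(71,144),(55,126),(45,105),(40,82)]: print(u,z,go(uv(u,z))[0])
```

```text
[ 0.47743318 -0.27224145  0.25678657] 0.18387825978471398 0.0026140913697500993 [ 0.45  0.56 -0.03  1.78  0.02  0.8   0.28]
yaw err 0.07567019073345538
185 260 [-0.0032 -0.0011 -0.0107]
185 165 [-0.0036 -0.0005  0.306 ]
145 166 [ 1.297e-01 -3.000e-04  3.028e-01]
90 157 [ 0.3129 -0.      0.333 ]
71 144 [3.761e-01 1.000e-04 3.765e-01]
55 126 [4.294e-01 3.000e-04 4.365e-01]
45 105 [4.626e-01 5.000e-04 5.066e-01]
40 82 [0.4791 0.0007 0.5833]
```

Request:
send_rows(
  rows="0 0 0.1 0;0 0 0.2 0;0 0 0.28 0;0 0 0.306 0;0 0 0.306 0;0 0 0.306 0",
)

```text
clock: 20.17
tool_pos: [0.4782, -0.2705, 0.1668]
eef_rot: [0.753, 0.658, 0.0, -0.001]
contact_force: [-1.0, 0.4, 0.8]
opening: 0.006
finger_force: 0.0
```

Request:
send_rows(
  rows="0.07 0 0 0;0.13 0 0 0;0.17 0 0 0;0.21 0 0.005 0;0.25 0 0.012 0;0.28 0 0.02 0;0.313 0 0.027 0;0.345 0 0.045 0;0.376 0 0.07 0;0.376 0 0.07 0",
)

```text
clock: 21.0
tool_pos: [0.4922, -0.1574, 0.1441]
eef_rot: [0.752, 0.659, -0.0, -0.002]
contact_force: [-0.3, -0.7, 0.3]
opening: 0.003
finger_force: 0.0
```

```bash
cat > lid.py <<'E'
from h import *
s=sensors.get_state(); t=s["tool_pos"]; print(t,(t-O)@bx,s["contact_force"].round(1))
for n in ("top","side"):
    p,d=eyes.snapshot(n); P=cloud(d,eyes.calibration(n)); H,S,V=cv2.split(cv2.cvtColor(p,cv2.COLOR_RGB2HSV))
    U=(P-O)@bx; W=(P-O)@np.array([.99,-.138,0])
    m=(H>105)&(H<125)&(S>130)&(U>-.03)&(U<.16)&(abs(W)<.078)&(P[...,2]>.074)&(P[...,2]<.24)
    if m.sum()>20: a=np.c_[U[m],P[m][:,2]]; k=np.polyfit(a[:,0],a[:,1],1); print(n,len(a),"lid deg",-np.degrees(np.arctan(k[0])),"z range",a.min(0),a.max(0))
for u,z in [(71,144),(55,126),(45,105),(40,82)]: print(u,z,go(uv(u,z))[0])
E
python3 lid.py
```

```text
[ 0.49222134 -0.15744993  0.14410147] 0.06819388602282185 [-0.3 -0.7  0.3]
top 136 lid deg 45.41738450345188 z range [0.03279061 0.15373611] [0.04589749 0.22379376]
side 3188 lid deg 42.52211792634086 z range [0.0344674 0.079461 ] [0.12553392 0.22924007]
71 144 [-0.0008  0.0018  0.0033]
55 126 [0.0525 0.0021 0.0633]
45 105 [0.0858 0.0023 0.1333]
40 82 [0.1024 0.0025 0.21  ]
```

The lid is at about 43° and following. I'll push it down.

Request:
send_rows(
  rows="0.028 0 0.03 0;0.052 0 0.063 0;0.07 0 0.1 0;0.086 0 0.133 0;0.095 0 0.165 0;0.1 0 0.19 0;0.102 0 0.205 0;0.102 0 0.21 0;0.102 0 0.213 0;0.102 0 0.213 0",
)

```text
clock: 21.93
tool_pos: [0.4965, -0.1302, 0.082]
eef_rot: [0.754, 0.657, -0.0, -0.0]
contact_force: [-0.0, 0.5, -0.6]
opening: 0.004
finger_force: 0.0
```

```bash
python3 lid.py
```

```text
[ 0.49651461 -0.13015262  0.08200731] 0.04057707265278664 [-0.   0.5 -0.6]
side 2329 lid deg -0.6647441345106648 z range [-0.00222222  0.07627351] [0.1228185  0.15755198]
71 144 [-9.990e-02 -2.000e-04 -2.066e-01]
55 126 [-4.660e-02 -1.000e-04 -1.466e-01]
45 105 [-0.0133 -0.0001 -0.0766]
40 82 [ 0.0034 -0.0001  0.    ]
```

Request:
send_rows(
  rows="0 0 0.006 0;0 0 0.012 0;0 0 0.016 0;0 0 0.016 0;0 0 0.016 0",
)

```text
clock: 22.45
tool_pos: [0.497, -0.1306, 0.0813]
eef_rot: [0.754, 0.657, 0.001, 0.001]
contact_force: [-7.4, 3.5, 44.7]
opening: 0.004
finger_force: 22.2
```

Pressing with 45 N shows the lid is firmly down on the rim, so I'll retreat straight up and verify.

Request:
send_rows(
  rows="0 0 -0.03 0;0 0 -0.12 0;0 0 -0.25 0;0 0 -0.4 0;0 0 -0.55 0;0.3 0 -0.55 0;0.5 0 -0.55 0;0.6 0 -0.55 0;0.6 0 -0.55 0;0.6 0 -0.55 0",
)

```text
clock: 23.28
tool_pos: [0.5218, 0.0559, 0.2424]
eef_rot: [0.751, 0.661, 0.002, -0.001]
contact_force: [0.7, -0.2, 0.3]
opening: 0.009
finger_force: 0.0
```

```bash
python3 lid.py | head -4
python3 - <<'E'
from h import *
p,d=eyes.snapshot("top"); P=cloud(d,eyes.calibration("top")); Z=P[...,2]
H,S,V=cv2.split(cv2.cvtColor(p,cv2.COLOR_RGB2HSV)); U=(P-O)@bx; W=(P-O)@np.array([.99,-.138,0])
for a,b in [(.0,.03),(.03,.06),(.06,.09),(.09,.12)]:
    m=(U>a)&(U<b)&(abs(W)<.07); print(a,np.median(Z[m]).round(4),np.median(H[m]))
for n,c,(lo,hi) in [("cup",(.463,.292),(.078,.095)),("jar",(.67,.023),(.1,.12)),("mug",(.653,-.398),(.07,.09)),("yellow",(.38,.003),(.075,.095))]:
    m=(np.hypot(P[...,0]-c[0],P[...,1]-c[1])<.06)&(Z>lo)&(Z<hi)
    if m.sum(): print(n,m.sum(),np.round(cv2.minEnclosingCircle(P[m][:,:2].astype(np.float32))[0],4))
E
```

```text
[0.52180717 0.05594752 0.24236574] -0.14715243596736133 [ 0.7 -0.2  0.3]
top 3209 lid deg -0.08944288070446033 z range [-0.00186742  0.0756172 ] [0.12022297 0.08884783]
side 2558 lid deg -0.9086783761255255 z range [-0.00294842  0.07598193] [0.12315455 0.08624731]
71 144 [-0.7162 -0.0042  0.3253]
0.0 0.0821 109.0
0.03 0.0819 109.0
0.06 0.0818 109.0
0.09 0.0818 109.0
cup 120 [0.4654 0.2947]
jar 125 [0.6691 0.0233]
mug 256 [ 0.6534 -0.3972]
yellow 145 [0.3798 0.0027]
```

The lid is flat at 82 mm, the cup is on the mat, and the jar, mug and yellow cup have not moved. I'll hand the job in.

```bash
python3 -c "
from plant import finish_job
print(finish_job())"
```

```text
the job is handed in; nothing more can be done
None
```

I handed the job in at about 23 s: all six stoppers are in the box, the empty cup stands upright on the mat, and the lid is shut flat. The jar and mug measured unmoved; I never went near the rack but did not re-measure it.

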